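Serve the full biscuit barrel

ROBOT

A 6-joint arm with a two-finger parallel gripper is mounted at the origin on the work surface. World frame = base frame: x ahead of the robot, y to its left, z up, the work surface at z = 0. Lengths are in m, angles in degrees, forces in N, time in s.
With the tool pointing down it reaches from about 0.375 to 0.9 m from the base axis. Payload 3.1 kg.
Tool frame: the origin (TCP) lies at the very end of the fingers, on their centre line; the grasp point (between the pads) lies 19 mm behind it; z points along the fingers, y is the direction in which the jaws open and shut (so a half turn about z gives the same grasp; the last joint's range is limited). The gripper opens to 87 mm and grips with 3 to 60 N. Pads are 19 mm wide; open, the fingers measure 117 mm over their backs; the gripper's body (75 mm by 190 mm) begins 51 mm behind the grasp point.
Start: joints at [-80.3, 30.224, 82.088, -0, 67.689, -10.227], TCP at [0.213, -0.588, 0.223] pointing down, gripper open.
Joint ranges: [-176.69, 176.69], [-43.24, 126.21], [12.49, 139.97], [-82, 262], [0, 151.66], [-163.58, 163.58]. Speed limits (degrees/s): [159.86, 159.86, 180, 180, 180, 180].

INTERFACE

Orientations are given as a 3x3 rotation matrix whose columns are the frame's x, y, z axes.
In Python, from rig import read_state, capture, hand_in gives the robot as it stands. The module is installed in compiled form; this text tells all that it offers.
- The arm moves only by the tool move_arm, never from a script. Its arguments are lists of equal length, an entry for each row: "linear": the shift along the tool's x, y, z in cm, a list of three; "angular": the turn, a rotation vector about the tool's x, y, z in rad, a list of three; "fingers": the gripper command: -1 is fully open, 1 is shut, values between are in proportion. In form: {"linear": [[tx, ty, tz], ...], "angular": [[wx, wy, wz], ...], "fingers": [fingers, ...]}. A call has 1 to 12 rows; each row is the pose to reach, as a shift and turn from the pose measured when the call began, along the tool's axes at that moment; what a row does not reach only later rows make up. A row lasts 1/12 s, in which the tool goes at most 41.7 mm and 7.16 degrees, less where a joint would pass 70% of its speed; a pose out of reach is approached as far as the arm can. A call with a gripper value outside its range is refused whole. The fingers move at their own pace and stop on an object; the grip force is fixed at half the most. Time passes only in rows, so rows that repeat a pose let the fingers close. It gives the time, the measured TCP pose, the force and the opening at its end, in the units of the state.
- read_state(): the state, without advancing time (a new reading comes with each control period).
- capture(name): name is "scene" or "top" or "wrist"; returns a dict with "color" (400x640x3 uint8, red, green, blue), "fx", "fy", "cx", "cy" (pixels), "view" (4x4, takes a point from world to camera coordinates); the wrist camera has in their place "hand_eye" (4x4, takes a point from camera to tool coordinates, whose origin is the TCP and whose axes are the flange's). Camera axes: x right, y down, z forward; pixel columns grow to the right and rows downward; lengths in m; the calibration is good to about 2 mm. A picture is of the moment at which its call begins: read the wrist's pose just before it. There is no depth.
- hand_in(): hands the job in, once; it reports no verdict.
The state is a dict: "time_s": time; "joint_positions": joint angles; "qvel": joint speeds; "tau": joint torques, N m; "position": TCP position; "tcp_rot": TCP orientation; "force": force on the tool from outside, world axes, zero at the start; "moment": the same for the moment, N m; "opening": opening from 0.0 (shut) to 1.0 (fully open).
Only numpy, scipy, OpenCV 4.12 (cv2) and the standard library are available. Lean on these libraries where they do the work, as an engineer would, in place of code of your own. Each camera call takes 0.05 s, during which the arm holds its last target. There are 200 camera calls.

TASK

Two identical closed biscuit barrels stand on the sideboard with their swing handles folded down; one is full and the other is empty, which can only be told by weight. Find the full, heavier one, lift it by its handle and set it down gently on the serving tray, standing flat inside the tray's rim; the empty one must end up standing upright on the sideboard, well clear of the tray. Keep both barrels upright throughout and do not disturb the candlestick, the pepper mill or the sugar bowl.

Things in the scene. Friction and masses are not known exactly. Their poses are not given: they have to be found in the camera images.
- barrel_a: closed brushed-steel biscuit barrel, an upright cylinder 100 mm across and 133 mm tall with a slightly domed fixed lid (no knob), the handle besides. Origin: centre of its underside; z up. The hinge of its swing handle runs along its y axis 105 mm above the origin. It looks just like the other barrel; an empty one weighs about 0.5 kg, a full one about 0.85 kg
- barrel_b: closed brushed-steel biscuit barrel, an upright cylinder 100 mm across and 133 mm tall with a slightly domed fixed lid (no knob), the handle besides. Origin: centre of its underside; z up. The hinge of its swing handle runs along its y axis 105 mm above the origin. It looks just like the other barrel; an empty one weighs about 0.5 kg, a full one about 0.85 kg
- grip_a (a point): middle of the handle's grip on barrel_a: a round dark-wood bar 12 mm thick, its straight part 56 mm long, parallel to the barrel's y axis, 90 mm from the hinge axis. Folded down it lies about 82 mm out from the barrel's axis, on the barrel's +x side, about 142 mm above the barrel's underside, with 26 mm free between bar and barrel; upright it stands 195 mm above the underside
- grip_b (a point): middle of the handle's grip on barrel_b: a round dark-wood bar 12 mm thick, its straight part 56 mm long, parallel to the barrel's y axis, 90 mm from the hinge axis. Folded down it lies about 82 mm out from the barrel's axis, on the barrel's +x side, about 142 mm above the barrel's underside, with 26 mm free between bar and barrel; upright it stands 195 mm above the underside
- bail_a (a joint): angle of the swing handle of barrel_a: 0 standing straight up over the lid, +1.15 folded down to the barrel's +x side, -1.15 folded to its -x side (end stops). A little friction holds it where it is left when nearly upright; farther down it falls to its stop
- bail_b (a joint): angle of the swing handle of barrel_b: 0 standing straight up over the lid, +1.15 folded down to the barrel's +x side, -1.15 folded to its -x side (end stops). A little friction holds it where it is left when nearly upright; farther down it falls to its stop
- tray: square wooden serving tray, fixed to the sideboard, 220 x 220 mm with a rim 18 mm high and 6 mm thick and small brass handles at its +y and -y sides; its inner floor is 6 mm above the sideboard. Origin: centre of its underside; x and y along its sides
- candlestick: brass candlestick, 80 mm across the foot, 200 mm tall, to be left alone. Origin: centre of its underside
- pepper_mill: turned wooden pepper mill, 52 mm across, 138 mm tall, to be left alone. Origin: centre of its underside
- sugar_bowl: white china bowl, 100 mm across, 50 mm tall, to be left alone. Origin: centre of its underside
There are look-alikes about, which are no part of the job. Leave any red look-alike of the barrel_a alone. Leave any pink look-alike of the barrel_b alone.

How it is judged (in metres and radians):
At the end, for the whole second after the job is handed in: The full barrel (over 6.6 N on the tray) stands at rest flat on the tray floor, its axis within 65 mm of the tray centre; the empty one stands at rest on the sideboard, over 150 mm from the tray centre; both within 0.06 rad of upright; handles in any position (((horizontal distance between barrel_a and tray below 0.065 m and z of barrel_a in the frame of tray between 0 and 0.012 m and angle between each of barrel_a, barrel_b's own z axis and vertical below 0.06 rad and contact force between barrel_a and tray above 6.6 N and linear speed of each of barrel_a, barrel_b below 0.03 m/s and horizontal distance between barrel_b and tray above 0.15 m and height (world z) of barrel_b between -0.008 and 0.008 m) or (horizontal distance between barrel_b and tray below 0.065 m and z of barrel_b in the frame of tray between 0 and 0.012 m and angle between each of barrel_b, barrel_a's own z axis and vertical below 0.06 rad and contact force between barrel_b and tray above 6.6 N and linear speed of each of barrel_b, barrel_a below 0.03 m/s and horizontal distance between barrel_a and tray above 0.15 m and height (world z) of barrel_a between -0.008 and 0.008 m))); the robot touches nothing.
It fails at once if a barrel tipped by more than 0.5 rad (angle between any of barrel_a, barrel_b's own z axis and vertical above 0.5 rad).
It fails at once if a barrel set down hard: it strikes the tray with more than 40 N (contact force between any of barrel_a, barrel_b and tray above 40 N).
It fails at once if the candlestick, pepper mill or sugar bowl moved by more than 30 mm or tipped (distance of any of candlestick, pepper_mill, sugar_bowl from where it was at the start of the episode above 0.03 m or angle between any of candlestick, pepper_mill, sugar_bowl's own z axis and vertical above 0.3 rad).
It also fails if it takes over 69 s, if anything falls off the work surface, if the arm or the gripper's body presses on something with over 40 N, if the wrist force passes 120 N, or if a joint passes its speed limit or range.

## Working session

There is one attempt and no reset: what is moved stays moved. The work goes in short steps, Python scripts to look and compute and a tool call to move; the robot and the scene stay as the last step left them, time stands still between calls to the robot, and variables do not carry over. Pictures are saved under pics/ and viewed, about 8 in all and at most 12, crops included, and the job is handed in when it is done.

Besides the shell and the picture viewer there is one more tool, called after "Request:" in YAML: its name, and indented under it one key for each argument. move_arm: Moves the arm, as the interface text tells. Its arguments: {"type":"object","properties":{"linear":{"type":"array"},"angular":{"type":"array"},"fingers":{"type":"array"}},"required":["linear","angular","fingers"]}

```bash
mkdir -p pics
cat > h.py <<'E'
import numpy as np, cv2
from rig import read_state, capture, hand_in
def cast(c,u,v,z):
    V=np.array(c["view"]); R,t=V[:3,:3],V[:3,3]; o=-R.T@t
    d=R.T@np.array([(u-c["cx"])/c["fx"],(v-c["cy"])/c["fy"],1])
    return o+d*(z-o[2])/d[2]
def save(c,n): cv2.imwrite("pics/"+n,np.ascontiguousarray(c["color"][:,:,::-1]))
E
python3 - <<'E'
from h import *
s=read_state();print(s["position"],s["tcp_rot"],s["force"],s["time_s"])
for n in("scene","top"):
    c=capture(n);save(c,n+"0.png");V=np.array(c["view"]);print(n,c["fx"],c["cx"],c["cy"],-V[:3,:3].T@V[:3,3],V[2,:3])
    np.save(n+"0.npy",c,allow_pickle=True)
E
```

```text
[ 0.21291202 -0.58686018  0.22156042] [[ 9.40127919e-01  3.40821633e-01 -3.30957383e-04]
 [ 3.40821551e-01 -9.40125646e-01  2.10718042e-03]
 [ 4.07031150e-04 -2.09381656e-03 -9.99997725e-01]] [-0.75982823 -0.25137388  0.05704856] 0.0
scene 452.72331720191465 325.97851720276157 209.70048709087533 [1.50649657 0.2448338  1.08645164] [-0.66292473 -0.25093376 -0.7053815 ]
top 423.1414563555581 318.8937312942139 199.48693935223602 [ 0.45983885 -0.09210632  1.28014682] [ 0.12663623 -0.00215051 -0.99194689]
```

View pics/top0.png

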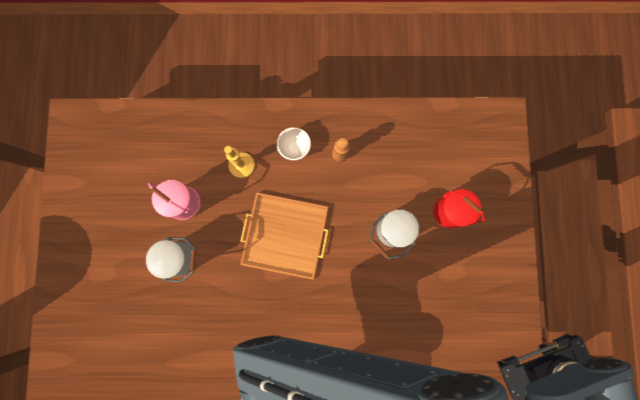

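View pics/scene0.png

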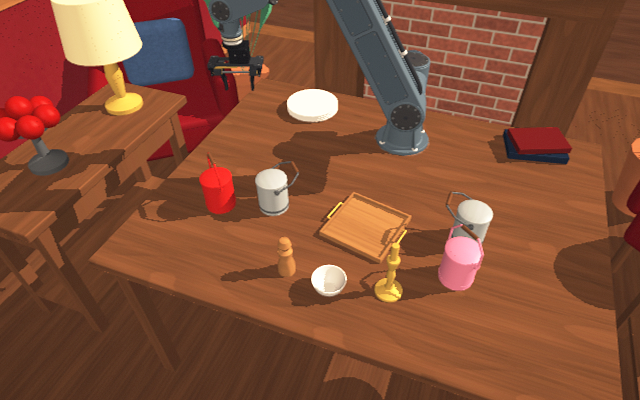

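The top view shows steel barrels at about (398,230) and (167,260), with the tray at (287,235). The candlestick, bowl and mill lie behind them, and the red and pink look-alikes are outboard. Next I'll zoom in on the two barrels.

Run:
```python
from h import *
t=np.load("top0.npy",allow_pickle=True).item()
a=t["color"][195:275,350:440];b=t["color"][220:300,135:225]
im=np.hstack([cv2.resize(x,None,fx=4.4,fy=4.4,interpolation=cv2.INTER_CUBIC) for x in(a,b)])
cv2.imwrite("pics/crop1.png",im[:,:,::-1])
c=t["color"].astype(int)
hsv=cv2.cvtColor(t["color"],cv2.COLOR_RGB2HSV)
m=((hsv[:,:,1]<50)&(hsv[:,:,2]>140)).astype(np.uint8)
n,l,s,ce=cv2.connectedComponentsWithStats(m)
for i in range(1,n):
    if s[i,4]>150: print(s[i],ce[i],cast(t,*ce[i],.133))
for uv in[(259,192),(333,205),(315,278),(242,265)]: print(uv,cast(t,*uv,.018))
for uv in [(241,175),(233,152)]: print("candle",cast(t,*uv,0),cast(t,*uv,.2))
print("mill",cast(t,341,146,.13),"bowl",cast(t,294,144,.05),"red",cast(t,459,208,.133),"pink",cast(t,173,197,.133))
```

```text
[278 130  32  30 272] [301.10294118 143.76102941] [ 0.76266095 -0.04587467  0.133     ]
[ 377  210   41   37 1205] [397.4473029 228.6340249] [ 0.52570458 -0.30709811  0.133     ]
[ 147  240   37   39 1117] [164.9480752  259.09042077] [0.44691551 0.31923103 0.133     ]
(259, 192) [0.64452186 0.08551792 0.018     ]
(333, 205) [ 0.60409457 -0.13711361  0.018     ]
(315, 278) [ 0.38852841 -0.08231552  0.018     ]
(242, 265) [0.42729571 0.13274288 0.018     ]
candle [0.7001678  0.14402711 0.        ] [0.6626207  0.10713549 0.2       ]
candle [0.77253869 0.17011079 0.        ] [0.72368494 0.12914406 0.2       ]
mill [ 0.75658348 -0.15687723  0.13      ] bowl [ 0.78393133 -0.02136212  0.05      ] red [ 0.58116672 -0.47661403  0.133     ] pink [0.61493144 0.30418525 0.133     ]
```

View pics/crop1.png

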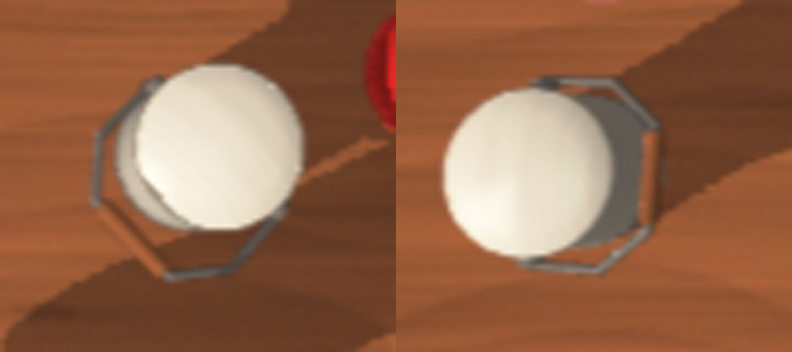

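The crop shows each folded bar clearly. On the right-hand barrel (1) its ends are at about (373,242) and (387,257). On the left-hand barrel (2) they are at (193,250) and (192,271).

```bash
cat >> h.py <<'E'
from scipy.spatial.transform import Rotation as Ro
def goal(tip,o,a):
    """TCP pose: tool tilted by a outward along unit o"""
    o=np.array([o[0],o[1],0.]);z=np.array([0,0,1.])
    y=-o*np.cos(a)+z*np.sin(a); zz=-o*np.sin(a)-z*np.cos(a)
    return np.array(tip),np.column_stack([np.cross(y,zz),y,zz])
def rel(p,R,s=None):
    s=s or read_state(); R0=np.array(s["tcp_rot"])
    print("lin cm",np.round(R0.T@(p-np.array(s["position"]))*100,2),"rot",np.round(Ro.from_matrix(R0.T@R).as_rotvec(),3))
E
python3 - <<'E'
from h import *
t=np.load("top0.npy",allow_pickle=True).item()
for n,l,e in(("1",(400,228.4),[(372.7,241.6),(387.5,257.5)]),("2",(164.8,259.1),[(192.9,250.2),(192.3,271.1)])):
    L=cast(t,*l,.131);E=[cast(t,*x,.142) for x in e];m=(E[0]+E[1])/2;d=E[1]-E[0];print(n,L,m,"len",np.linalg.norm(d),"out",np.linalg.norm((m-L)[:2]),"dir",(m-L)[:2]/np.linalg.norm((m-L)[:2]),"perp",np.array([-d[1],d[0]])/np.linalg.norm(d))
E
python3 - <<'E'
from h import *
o=np.array([-0.0,-1.0]);p,R=goal([.45,.12,.34],o,.0);rel(p,R)
E
```

```text
1 [ 0.52642241 -0.31442321  0.131     ] [ 0.46961034 -0.25742881  0.142     ] len 0.05730445717096564 out 0.08047343464686246 dir [-0.705973    0.70823875] perp [ 0.67326773 -0.73939879]
2 [0.44686934 0.32034491 0.131     ] [0.44264487 0.24228857 0.142     ] len 0.055057700122803324 out 0.0781705643645031 dir [-0.05404172 -0.99853868] perp [ 0.00410513 -0.99999157]
lin cm [ 46.39 -58.4  -11.71] rot [ 0.    -0.003 -2.794]
```

Request:
move_arm:
  linear:
    - [4,-5,-11.7]
    - [8,-10,-11.7]
    - [12,-15,-11.7]
    - [16,-20,-11.7]
    - [20,-25,-11.7]
    - [23,-29,-11.7]
    - [23,-29,-11.7]
    - [23,-29,-11.7]
    - [23,-29,-11.7]
    - [23,-29,-11.7]
    - [23,-29,-11.7]
    - [23,-29,-11.7]
  angular:
    - [0,0,-1.4]
    - [0,0,-1.4]
    - [0,0,-1.4]
    - [0,0,-1.4]
    - [0,0,-1.4]
    - [0,0,-1.4]
    - [0,0,-1.4]
    - [0,0,-1.4]
    - [0,0,-1.4]
    - [0,0,-1.4]
    - [0,0,-1.4]
    - [0,0,-1.4]
  fingers: [-1,-1,-1,-1,-1,-1,-1,-1,-1,-1,-1,-1]

```text
time_s: 1.1
position: [0.3305, -0.2342, 0.3395]
tcp_rot: [[-0.183, 0.983, -0.0], [0.983, 0.183, 0.002], [0.002, 0.0, -1.0]]
force: [0.2, -1.4, 0.0]
opening: 1.0
```

Run:
```python
from h import *
s=read_state();print(s["position"],s["joint_positions"])
rel(*goal([.45,.12,.34],np.array([-.03,-1.]),.0))
rel(*goal([.45,.12,.34],np.array([-.03,-1.]),.6))
```

```text
[ 0.33052877 -0.23417217  0.33948579] [-5.12553117e+01  4.24983436e+00  1.01416823e+02  4.60570009e-02
  7.44098466e+01 -6.17984182e+01]
lin cm [32.64 18.22 -0.  ] rot [ 1.000e-03 -1.000e-03 -1.357e+00]
lin cm [32.64 18.22 -0.  ] rot [-0.503  0.405 -1.314]
```

Request:
move_arm:
  linear:
    - [3.6,2,0]
    - [7.2,4,0]
    - [10.8,6,0]
    - [14.4,8,0]
    - [18,10,0]
    - [21.6,12,0]
    - [25.2,14,0]
    - [28.8,16,0]
    - [32.6,18.2,0]
    - [32.6,18.2,0]
    - [32.6,18.2,0]
    - [32.6,18.2,0]
  angular:
    - [0,0,-1.36]
    - [0,0,-1.36]
    - [0,0,-1.36]
    - [0,0,-1.36]
    - [0,0,-1.36]
    - [0,0,-1.36]
    - [0,0,-1.36]
    - [0,0,-1.36]
    - [0,0,-1.36]
    - [0,0,-1.36]
    - [0,0,-1.36]
    - [0,0,-1.36]
  fingers: [-0.5,-0.5,-0.5,-0.5,-0.5,-0.5,-0.5,-0.5,-0.5,-0.5,-0.5,-0.5]

```text
time_s: 2.1
position: [0.4504, 0.1198, 0.3393]
tcp_rot: [[-1.0, 0.026, -0.001], [0.026, 1.0, 0.001], [0.001, 0.001, -1.0]]
force: [-0.4, 0.0, -0.5]
opening: 0.75
```

Run:
```python
from h import *
s=read_state();print(s["position"],s["joint_positions"],s["opening"])
o=np.array([-.03,-1.]);a=.65
tip=np.array([.443,.242,.142])
d=np.array([o[0]*np.sin(a),o[1]*np.sin(a),np.cos(a)])
for k in(.11,): p,R=goal(tip+d*k,o,a);print(p);rel(p,R)
c=capture("wrist");save(c,"w1.png");print(c["hand_eye"],c["fx"],c["cx"],c["cy"])
```

```text
[0.450382   0.11984878 0.33930319] [ 1.07769968e+00  1.00150306e+01  9.44745012e+01  6.90734399e-02
  7.55843285e+01 -8.74457266e+01] 0.7500237830073282
[0.44100288 0.1754295  0.22956922]
lin cm [ 1.07  5.52 10.98] rot [-0.649 -0.003  0.003]
[[-6.13304930e-05 -9.57409565e-01 -2.88733303e-01  7.96745344e-02]
 [ 9.99999966e-01  1.45030398e-05 -2.60502821e-04  6.42133857e-04]
 [ 2.53595404e-04 -2.88733309e-01  9.57409532e-01 -1.61767047e-01]
 [ 0.00000000e+00  0.00000000e+00  0.00000000e+00  1.00000000e+00]] 340.565532157833 320.2066579187816 199.04928396852372
```

View pics/w1.png

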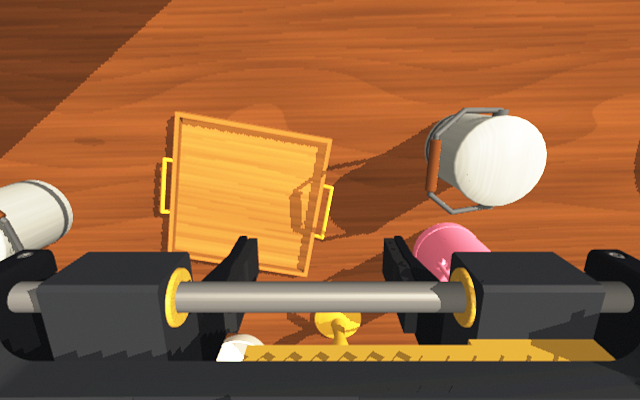

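The wrist view shows the bar clearly from about (435,138) to (431,190). I'll check it against the top-view position.

```bash
cat >> h.py <<'E'
def wcast(c,s,u,v,z):
    H=np.array(c["hand_eye"]);R=np.array(s["tcp_rot"]);o=R@H[:3,3]+np.array(s["position"])
    d=R@H[:3,:3]@np.array([(u-c["cx"])/c["fx"],(v-c["cy"])/c["fy"],1]);return o+d*(z-o[2])/d[2]
E
python3 - <<'E'
from h import *
s=read_state();c=capture("wrist")
for u,v,z in[(435,138,.142),(431,190,.142),(501,160,.131),(176,113,.018),(331,139,.018),(307,276,.018),(168,250,.018)]: print(u,v,wcast(c,s,u,v,z))
E
```

```text
435 138 [0.41580716 0.24126029 0.142     ]
431 190 [0.47212719 0.24058061 0.142     ]
501 160 [0.44345514 0.31892245 0.131     ]
176 113 [ 0.38593609 -0.07637613  0.018     ]
331 139 [0.42812729 0.13610893 0.018     ]
307 276 [0.64278659 0.09318656 0.018     ]
168 250 [ 0.59080783 -0.12029931  0.018     ]
```

Request:
move_arm:
  linear:
    - [0.2,1.2,0]
    - [0.4,2.4,0]
    - [0.6,3.6,0]
    - [1,5,1]
    - [1.1,5.5,4]
    - [1.1,5.5,7]
    - [1.1,5.5,9]
    - [1.1,5.5,11]
    - [1.1,5.5,11]
    - [1.1,5.5,11]
  angular:
    - [-0.1,0,0]
    - [-0.2,0,0]
    - [-0.3,0,0]
    - [-0.4,0,0]
    - [-0.5,0,0]
    - [-0.6,0,0]
    - [-0.65,0,0]
    - [-0.65,0,0]
    - [-0.65,0,0]
    - [-0.65,0,0]
  fingers: [0.3,0.3,0.3,0.4,0.4,0.4,0.4,0.4,0.4,0.4]

```text
time_s: 3.03
position: [0.4409, 0.1736, 0.2292]
tcp_rot: [[-0.999, 0.032, 0.018], [0.037, 0.794, 0.607], [0.005, 0.607, -0.795]]
force: [-0.5, -0.7, 0.9]
opening: 0.31
```

Run:
```python
from h import *
s=read_state();R=np.array(s["tcp_rot"]);g=np.array([.443,.2405,.142])+R[:,2]*.015
rel(*goal(g,np.array([-.03,-1.]),.65))
```

```text
lin cm [-1.00e-02  3.00e-02  1.25e+01] rot [ 0.002 -0.    -0.008]
```

Request:
move_arm:
  linear:
    - [0,0,3]
    - [0,0,6]
    - [0,0,8.5]
    - [0,0,10.5]
    - [0,0,12]
    - [0,0,12.5]
    - [0,0,12.5]
    - [0,0,12.5]
  angular:
    - [0,0,0]
    - [0,0,0]
    - [0,0,0]
    - [0,0,0]
    - [0,0,0]
    - [0,0,0]
    - [0,0,0]
    - [0,0,0]
  fingers: [0.4,0.4,0.4,0.4,0.4,0.4,0.4,0.4]

```text
time_s: 3.7
position: [0.4442, 0.2494, 0.1311]
tcp_rot: [[-0.999, 0.031, 0.02], [0.037, 0.794, 0.607], [0.003, 0.607, -0.795]]
force: [-0.0, -0.2, -0.3]
opening: 0.299
```

Run:
```python
from h import *
s=read_state();print(s["position"],s["joint_positions"],s["force"],s["opening"])
c=capture("scene");cv2.imwrite("pics/s2.png",cv2.resize(c["color"][150:300,400:560],None,fx=3,fy=3)[:,:,::-1])
c=capture("wrist");save(c,"w2.png")
```

```text
[0.44424968 0.2493623  0.13107098] [  -6.19654126   33.01927682  115.36460597   53.0462538    49.22661623
 -136.10621863] [-0.01281386 -0.22902071 -0.34699006] 0.2987094859036609
```

View pics/w2.png

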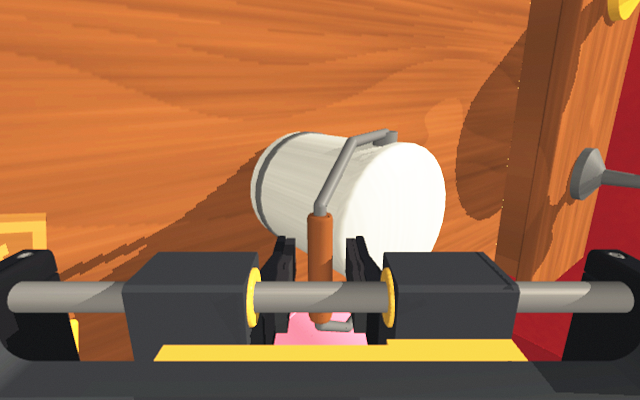

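The bar (320,265) sits midway between the fingers, so I'll close on it.

Request:
move_arm:
  linear:
    - [0,0,0]
    - [0,0,0]
    - [0,0,0]
    - [0,0,0]
    - [0,0,0]
  angular:
    - [0,0,0]
    - [0,0,0]
    - [0,0,0]
    - [0,0,0]
    - [0,0,0]
  fingers: [1,1,1,1,1]

```text
time_s: 4.22
position: [0.4448, 0.2486, 0.1315]
tcp_rot: [[-0.999, 0.031, 0.022], [0.038, 0.794, 0.606], [0.001, 0.607, -0.795]]
force: [-0.6, -3.3, 4.2]
opening: 0.125
```

```bash
cat >> h.py <<'E'
def arc(h,ang,n,lift=0):
    """rows swinging the present tool pose about the hinge point h, axis=tool x, by ang rad"""
    s=read_state();R0=np.array(s["tcp_rot"]);p=np.array(s["position"])
    print("F",np.round(s["force"],1),"open",s["opening"],"tilt",np.degrees(np.arctan2(R0[2,1],-R0[2,2])))
    x=R0[:,0].copy();x[2]=0;x/=np.linalg.norm(x);L=[];A=[]
    for k in range(1,n+1):
        Q=Ro.from_rotvec(x*ang*k/n).as_matrix();q=h+Q@(p-h)+[0,0,lift*k/n]
        L.append([round(float(v),1) for v in R0.T@(q-p)*100]);A.append([round(float(v),2) for v in Ro.from_matrix(R0.T@Q@R0).as_rotvec()])
    print(L);print(A)
E
python3 - <<'E'
from h import *
s=read_state();R=np.array(s["tcp_rot"]);b=np.array(s["position"])-R[:,2]*.0145
o=np.array([-.03,-1.,0]);o/=np.linalg.norm(o)
h=b-o*.0822;h[2]=b[2]-.0368
print("bar",b,"hinge",h)
arc(h,1.15,12)
E
```

```text
bar [0.44444204 0.23980228 0.14299462] hinge [0.44690693 0.32196532 0.10619462]
F [-0.6 -3.3  4.2] open 0.1248303510012188 tilt 37.35030449964508
[[0.0, 0.6, -0.4], [0.0, 1.3, -0.7], [0.0, 2.0, -1.0], [0.0, 2.7, -1.1], [0.0, 3.5, -1.3], [0.0, 4.2, -1.3], [0.0, 4.9, -1.3], [0.0, 5.7, -1.2], [0.0, 6.4, -1.0], [0.0, 7.1, -0.8], [0.0, 7.8, -0.5], [0.0, 8.4, -0.1]]
[[0.1, -0.0, 0.0], [0.19, -0.0, 0.0], [0.29, -0.0, 0.0], [0.38, -0.0, 0.0], [0.48, -0.0, 0.0], [0.57, -0.0, 0.0], [0.67, -0.0, 0.0], [0.77, -0.0, 0.0], [0.86, -0.0, 0.0], [0.96, -0.0, 0.0], [1.05, -0.0, 0.0], [1.15, -0.0, 0.0]]
```

Request:
move_arm:
  linear:
    - [0,0.3,-0.2]
    - [0,0.6,-0.4]
    - [0,1.0,-0.6]
    - [0,1.3,-0.7]
    - [0,1.65,-0.9]
    - [0,2.0,-1.0]
    - [0,2.35,-1.1]
    - [0,2.7,-1.1]
    - [0,3.1,-1.2]
    - [0,3.5,-1.3]
  angular:
    - [0.05,0,0]
    - [0.1,0,0]
    - [0.15,0,0]
    - [0.19,0,0]
    - [0.24,0,0]
    - [0.29,0,0]
    - [0.34,0,0]
    - [0.38,0,0]
    - [0.43,0,0]
    - [0.48,0,0]
  fingers: [1,1,1,1,1,1,1,1,1,1]

```text
time_s: 5.05
position: [0.4453, 0.2687, 0.163]
tcp_rot: [[-0.999, 0.039, 0.005], [0.039, 0.985, 0.169], [0.002, 0.169, -0.986]]
force: [-0.3, 2.1, -3.5]
opening: 0.128
```

Run:
```python
from h import *
s=read_state();R=np.array(s["tcp_rot"]);print(s["position"]-R[:,2]*.0145)
arc(np.array([.447,.322,.106]),.67,10)
```

```text
[0.44521963 0.26627666 0.17732979]
F [-0.3  2.1 -3.5] open 0.12758096035001365 tilt 9.733333318017483
[[0.0, 0.4, -0.3], [0.0, 0.9, -0.5], [0.0, 1.4, -0.7], [0.0, 1.9, -0.9], [0.0, 2.4, -1.0], [0.0, 2.9, -1.2], [0.0, 3.4, -1.2], [0.0, 3.9, -1.3], [0.0, 4.5, -1.3], [0.0, 5.0, -1.3]]
[[0.07, -0.0, 0.0], [0.13, -0.0, 0.0], [0.2, -0.0, 0.0], [0.27, -0.0, 0.0], [0.33, -0.0, 0.0], [0.4, -0.0, 0.0], [0.47, -0.0, 0.0], [0.54, -0.0, 0.0], [0.6, -0.0, 0.0], [0.67, -0.0, 0.0]]
```

Request:
move_arm:
  linear:
    - [0,0.4,-0.25]
    - [0,0.9,-0.5]
    - [0,1.4,-0.7]
    - [0,1.9,-0.85]
    - [0,2.4,-1.0]
    - [0,2.9,-1.15]
    - [0,3.4,-1.2]
    - [0,3.9,-1.3]
    - [0,4.5,-1.3]
    - [0,5.0,-1.3]
    - [0,5.0,-1.3]
  angular:
    - [0.07,0,0]
    - [0.13,0,0]
    - [0.2,0,0]
    - [0.27,0,0]
    - [0.33,0,0]
    - [0.4,0,0]
    - [0.47,0,0]
    - [0.54,0,0]
    - [0.6,0,0]
    - [0.67,0,0]
    - [0.67,0,0]
  fingers: [1,1,1,1,1,1,1,1,1,1,1]

```text
time_s: 5.97
position: [0.4472, 0.3177, 0.1837]
tcp_rot: [[-0.999, 0.031, -0.019], [0.036, 0.875, -0.482], [0.001, -0.483, -0.876]]
force: [1.3, -0.5, 2.9]
opening: 0.125
```

Run:
```python
from h import *
s=read_state();R=np.array(s["tcp_rot"]);print(s["position"]-R[:,2]*.0145,s["force"],s["joint_positions"])
print("up 3cm in tool:",R.T@[0,0,3.])
```

```text
[0.44752001 0.32467932 0.19641449] [ 1.32196108 -0.53908757  2.8516679 ] [ 35.90861045  37.09639515  82.3600382  -22.67086294  80.14513056
 -44.2077751 ]
up 3cm in tool: [ 0.00411872 -1.44821594 -2.62729017]
```

Request:
move_arm:
  linear:
    - [0,-0.2,-0.4]
    - [0,-0.4,-0.8]
    - [0,-0.6,-1.2]
    - [0,-0.9,-1.6]
    - [0,-1.1,-2.0]
    - [0,-1.3,-2.3]
    - [0,-1.4,-2.6]
    - [0,-1.4,-2.6]
    - [0,-1.4,-2.6]
    - [0,-1.4,-2.6]
    - [0,-1.4,-2.6]
    - [0,-1.4,-2.6]
  angular:
    - [0,0,0]
    - [0,0,0]
    - [0,0,0]
    - [0,0,0]
    - [0,0,0]
    - [0,0,0]
    - [0,0,0]
    - [0,0,0]
    - [0,0,0]
    - [0,0,0]
    - [0,0,0]
    - [0,0,0]
  fingers: [1,1,1,1,1,1,1,1,1,1,1,1]

```text
time_s: 6.97
position: [0.4471, 0.3179, 0.213]
tcp_rot: [[-0.999, 0.031, -0.019], [0.036, 0.875, -0.483], [0.002, -0.483, -0.876]]
force: [0.7, 0.3, -8.2]
opening: 0.127
```

Request:
move_arm:
  linear:
    - [0,0,0]
    - [0,0,0]
    - [0,0,0]
    - [0,0,0]
  angular:
    - [0,0,0]
    - [0,0,0]
    - [0,0,0]
    - [0,0,0]
  fingers: [1,1,1,1]

```text
time_s: 7.3
position: [0.447, 0.3179, 0.2129]
tcp_rot: [[-0.999, 0.031, -0.019], [0.036, 0.875, -0.483], [0.002, -0.483, -0.876]]
force: [0.3, -0.3, -9.0]
opening: 0.131
```

Run:
```python
from h import *
c=capture("scene")
for i in range(6): capture("top"); s=read_state();print(np.round(s["force"],2),s["time_s"])
cv2.imwrite("pics/s3.png",cv2.resize(c["color"][100:300,380:560],None,fx=3,fy=3)[:,:,::-1])
```

```text
[ 0.52 -0.45 -8.16] 7.4
[ 0.38 -0.3  -8.27] 7.45
[ 0.32 -0.25 -8.1 ] 7.5
[-0.25 -0.17 -9.27] 7.55
[-0.1  -0.23 -7.52] 7.6
[-0.03 -0.05 -8.75] 7.65
```

View pics/s3.png

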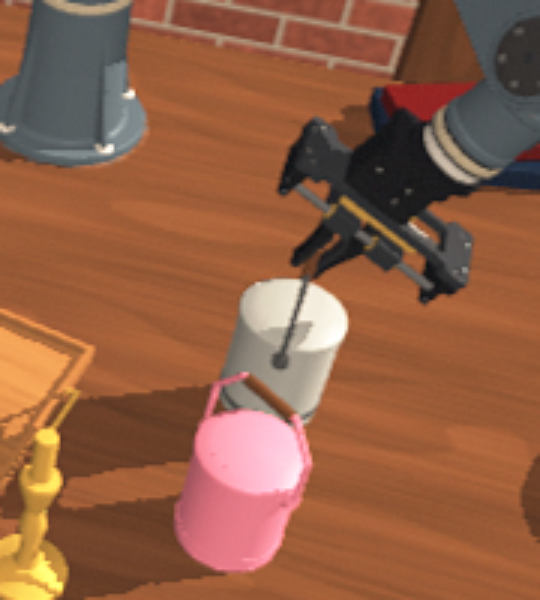

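Weight on the tool is about 8.3 N, matching 0.85 kg, so this barrel is the full one. The picture shows it hanging upright and clear of the pink one. Next I'll raise it and carry it to the tray centre at about (0.515, 0.002).

Run:
```python
from h import *
R=np.array(read_state()["tcp_rot"])
np.set_printoptions(suppress=True)
print(np.round(R.T@[0,0,6.],2), np.round(R.T@[6.8,-32.3,0],2))
```

```text
[ 0.01 -2.9  -5.25] [ -7.97 -28.06  15.46]
```

Request:
move_arm:
  linear:
    - [0,-0.1,-0.2]
    - [0,-0.3,-0.6]
    - [0,-0.6,-1.1]
    - [0,-0.9,-1.6]
    - [0,-1.2,-2.2]
    - [0,-1.5,-2.8]
    - [0,-1.8,-3.4]
    - [0,-2.1,-3.9]
    - [0,-2.4,-4.4]
    - [0,-2.7,-4.8]
    - [0,-2.8,-5.1]
    - [0,-2.9,-5.2]
  angular:
    - [0,0,0]
    - [0,0,0]
    - [0,0,0]
    - [0,0,0]
    - [0,0,0]
    - [0,0,0]
    - [0,0,0]
    - [0,0,0]
    - [0,0,0]
    - [0,0,0]
    - [0,0,0]
    - [0,0,0]
  fingers: [1,1,1,1,1,1,1,1,1,1,1,1]

```text
time_s: 8.65
position: [0.4473, 0.3178, 0.2731]
tcp_rot: [[-0.999, 0.031, -0.019], [0.036, 0.875, -0.482], [0.001, -0.482, -0.876]]
force: [-0.4, 0.5, -8.1]
opening: 0.127
```

Request:
move_arm:
  linear:
    - [0,0,0]
    - [-0.1,-0.2,0.1]
    - [-0.1,-0.4,0.2]
    - [-0.2,-0.8,0.4]
    - [-0.35,-1.2,0.7]
    - [-0.5,-1.75,1.0]
    - [-0.7,-2.4,1.3]
    - [-0.9,-3.1,1.7]
    - [-1.1,-3.9,2.2]
    - [-1.4,-4.9,2.7]
    - [-1.7,-5.9,3.3]
    - [-2,-7,3.9]
  angular:
    - [0,0,0]
    - [0,0,0]
    - [0,0,0]
    - [0,0,0]
    - [0,0,0]
    - [0,0,0]
    - [0,0,0]
    - [0,0,0]
    - [0,0,0]
    - [0,0,0]
    - [0,0,0]
    - [0,0,0]
  fingers: [1,1,1,1,1,1,1,1,1,1,1,1]

```text
time_s: 9.65
position: [0.4646, 0.2356, 0.2727]
tcp_rot: [[-0.999, 0.031, -0.019], [0.036, 0.875, -0.482], [0.001, -0.483, -0.876]]
force: [-0.5, -0.5, -9.5]
opening: 0.128
```

Request:
move_arm:
  linear:
    - [-0.33,-1.17,0.65]
    - [-0.67,-2.33,1.3]
    - [-1,-3.5,1.95]
    - [-1.33,-4.67,2.6]
    - [-1.67,-5.83,3.2]
    - [-2,-7,3.9]
    - [-2.33,-8.2,4.5]
    - [-2.67,-9.3,5.2]
    - [-3,-10.5,5.8]
    - [-3.33,-11.7,6.5]
    - [-3.67,-12.8,7.1]
    - [-4,-14,7.7]
  angular:
    - [0,0,0]
    - [0,0,0]
    - [0,0,0]
    - [0,0,0]
    - [0,0,0]
    - [0,0,0]
    - [0,0,0]
    - [0,0,0]
    - [0,0,0]
    - [0,0,0]
    - [0,0,0]
    - [0,0,0]
  fingers: [1,1,1,1,1,1,1,1,1,1,1,1]

```text
time_s: 10.65
position: [0.4988, 0.0732, 0.2727]
tcp_rot: [[-0.999, 0.031, -0.019], [0.037, 0.875, -0.482], [0.002, -0.483, -0.876]]
force: [-0.3, 0.8, -9.2]
opening: 0.125
```

Request:
move_arm:
  linear:
    - [-0.3,-1.1,0.6]
    - [-0.6,-2.1,1.2]
    - [-0.9,-3.1,1.7]
    - [-1.1,-3.9,2.2]
    - [-1.3,-4.6,2.6]
    - [-1.5,-5.25,2.9]
    - [-1.65,-5.8,3.2]
    - [-1.8,-6.2,3.5]
    - [-1.9,-6.6,3.7]
    - [-1.9,-6.8,3.8]
    - [-2,-7,3.9]
    - [-2,-7,3.9]
  angular:
    - [0,0,0]
    - [0,0,0]
    - [0,0,0]
    - [0,0,0]
    - [0,0,0]
    - [0,0,0]
    - [0,0,0]
    - [0,0,0]
    - [0,0,0]
    - [0,0,0]
    - [0,0,0]
    - [0,0,0]
  fingers: [1,1,1,1,1,1,1,1,1,1,1,1]

```text
time_s: 11.65
position: [0.5158, -0.0078, 0.2723]
tcp_rot: [[-0.999, 0.031, -0.02], [0.037, 0.875, -0.482], [0.002, -0.483, -0.876]]
force: [0.4, 0.0, -8.5]
opening: 0.127
```

Run:
```python
from h import *
np.set_printoptions(suppress=True)
s=read_state();R=np.array(s["tcp_rot"]);b=s["position"]-R[:,2]*.0145
print(b,s["force"],s["joint_positions"],s["time_s"])
print("to go",np.round(R.T@(np.array([.515,.002,.215])-b)*100,2),"down 1cm",np.round(R.T@[0,0,-1],3))
c=capture("scene");cv2.imwrite("pics/s4.png",cv2.resize(c["color"][60:310,250:500],None,fx=2.4,fy=2.4)[:,:,::-1])
```

```text
[ 0.51607474 -0.00078628  0.28494925] [ 0.39315303  0.04846734 -8.47503987] [  3.11386927  22.85690927  93.52368062 -30.83658398  69.63094245
 -72.31110684] 11.65
to go [0.1  3.62 5.99] down 1cm [-0.002  0.483  0.876]
```

View pics/s4.png

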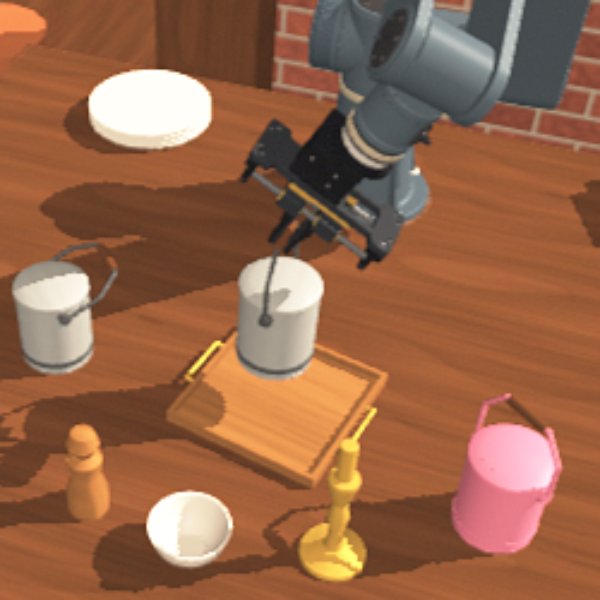

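The barrel hangs upright over the tray. I'll lower it, going slowly near the floor.

Request:
move_arm:
  linear:
    - [0,0.2,0.3]
    - [0,0.5,0.8]
    - [0,0.8,1.4]
    - [0,1.2,2.1]
    - [0,1.6,2.8]
    - [0,2,3.5]
    - [0,2.4,4.2]
    - [0,2.8,4.8]
    - [0,3.1,5.3]
    - [0,3.3,5.6]
    - [0,3.4,5.9]
    - [0,3.4,5.9]
  angular:
    - [0,0,0]
    - [0,0,0]
    - [0,0,0]
    - [0,0,0]
    - [0,0,0]
    - [0,0,0]
    - [0,0,0]
    - [0,0,0]
    - [0,0,0]
    - [0,0,0]
    - [0,0,0]
    - [0,0,0]
  fingers: [1,1,1,1,1,1,1,1,1,1,1,1]

```text
time_s: 12.7
position: [0.5156, -0.0063, 0.2036]
tcp_rot: [[-0.999, 0.031, -0.02], [0.037, 0.875, -0.482], [0.003, -0.483, -0.876]]
force: [-0.4, -0.0, -8.1]
opening: 0.128
```

Request:
move_arm:
  linear:
    - [0,0.05,0.09]
    - [0,0.1,0.18]
    - [0,0.15,0.26]
    - [0,0.2,0.35]
    - [0,0.24,0.44]
    - [0,0.29,0.52]
    - [0,0.34,0.61]
    - [0,0.39,0.7]
    - [0,0.43,0.79]
    - [0,0.48,0.88]
    - [0,0.48,0.88]
  angular:
    - [0,0,0]
    - [0,0,0]
    - [0,0,0]
    - [0,0,0]
    - [0,0,0]
    - [0,0,0]
    - [0,0,0]
    - [0,0,0]
    - [0,0,0]
    - [0,0,0]
    - [0,0,0]
  fingers: [1,1,1,1,1,1,1,1,1,1,1]

```text
time_s: 13.62
position: [0.5155, -0.0063, 0.1933]
tcp_rot: [[-0.999, 0.03, -0.02], [0.037, 0.875, -0.482], [0.003, -0.483, -0.876]]
force: [-0.8, 0.9, -7.8]
opening: 0.127
```

Request:
move_arm:
  linear:
    - [0,0.02,0.04]
    - [0,0.05,0.09]
    - [0,0.07,0.13]
    - [0,0.1,0.18]
    - [0,0.12,0.22]
    - [0,0.14,0.26]
    - [0,0.17,0.31]
    - [0,0.19,0.35]
    - [0,0.19,0.35]
  angular:
    - [0,0,0]
    - [0,0,0]
    - [0,0,0]
    - [0,0,0]
    - [0,0,0]
    - [0,0,0]
    - [0,0,0]
    - [0,0,0]
    - [0,0,0]
  fingers: [1,1,1,1,1,1,1,1,1]

```text
time_s: 14.37
position: [0.5155, -0.0067, 0.19]
tcp_rot: [[-0.999, 0.031, -0.02], [0.037, 0.875, -0.483], [0.003, -0.484, -0.875]]
force: [-1.4, -0.2, -3.1]
opening: 0.128
```

Request:
move_arm:
  linear:
    - [0,0.02,0.04]
    - [0,0.05,0.09]
    - [0,0.07,0.13]
    - [0,0.1,0.18]
    - [0,0.1,0.18]
    - [0,0.1,0.18]
  angular:
    - [0,0,0]
    - [0,0,0]
    - [0,0,0]
    - [0,0,0]
    - [0,0,0]
    - [0,0,0]
  fingers: [1,1,1,1,1,1]

```text
time_s: 14.87
position: [0.5156, -0.0074, 0.1898]
tcp_rot: [[-0.999, 0.031, -0.019], [0.036, 0.873, -0.486], [0.002, -0.486, -0.874]]
force: [-2.7, 0.1, 6.9]
opening: 0.124
```

The barrel has touched down, so I'll release it and back straight out along the tool axis.

Request:
move_arm:
  linear:
    - [0,0,0]
    - [0,0,0]
    - [0,0,0]
    - [0,0,0]
    - [0,0,0]
    - [0,0,-1]
    - [0,0,-2.5]
    - [0,0,-4.5]
    - [0,0,-7]
    - [0,0,-9.5]
    - [0,0,-12]
    - [0,0,-12]
  angular:
    - [0,0,0]
    - [0,0,0]
    - [0,0,0]
    - [0,0,0]
    - [0,0,0]
    - [0,0,0]
    - [0,0,0]
    - [0,0,0]
    - [0,0,0]
    - [0,0,0]
    - [0,0,0]
    - [0,0,0]
  fingers: [0.5,0.4,0.4,0.4,0.4,0.4,0.4,0.4,0.4,0.4,0.4,0.4]

```text
time_s: 15.87
position: [0.5208, 0.0531, 0.2996]
tcp_rot: [[-0.999, 0.033, -0.009], [0.034, 0.874, -0.484], [-0.008, -0.484, -0.875]]
force: [0.6, 0.1, 0.0]
opening: 0.299
```

Run:
```python
from h import *
s=read_state();print(s["position"],s["force"],s["opening"],s["time_s"])
c=capture("scene");t=capture("top")
a=cv2.resize(c["color"][130:310,180:500],(640,360));b=cv2.resize(t["color"][130:300,130:450],(640,340))
cv2.imwrite("pics/end.png",np.vstack([a,b[:240]])[:,:,::-1])
hsv=cv2.cvtColor(t["color"],cv2.COLOR_RGB2HSV)
m=((hsv[:,:,1]<50)&(hsv[:,:,2]>140)).astype(np.uint8)
n,l,st,ce=cv2.connectedComponentsWithStats(m)
for i in range(1,n):
    if st[i,4]>150: print(st[i],cast(t,*ce[i],.137))
```

```text
[0.52080811 0.05314496 0.29955216] [0.60433149 0.1138131  0.02252389] 0.2986193065913969 15.8667
[278 130  32  30 370] [ 0.7590903  -0.04115008  0.137     ]
[ 112  195   43  105 1391] [0.50986297 0.4038786  0.137     ]
[ 377  210   41   37 1210] [ 0.52586457 -0.30609097  0.137     ]
[267 215  37  38 949] [ 0.51292154 -0.00292687  0.137     ]
[ 98 218   9  98 382] [0.42941057 0.48512428 0.137     ]
```

View pics/end.png

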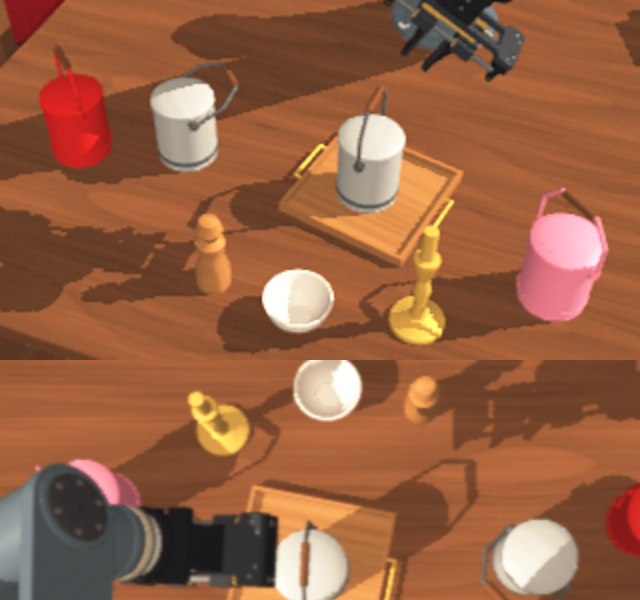

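The full barrel stands flat and centred in the tray, with its handle upright and the gripper clear. The other objects haven't moved, so I'll hand in.

```bash
python3 -c "
from h import *
print(hand_in())"
```

```text
the job is handed in; nothing more can be done
None
```

I put the full barrel on the serving tray and handed the job in at about 16 s of the 69 s; no verdict was reported.

- **Finding the full one:** I gripped the left-hand barrel by its folded handle, swung the handle upright and lifted it clear. It pulled about 8.3 N on the tool, which matches 0.85 kg, so the other one is empty. I did not weigh or touch that one.
- **Carrying and setting down:** I lowered it slowly onto the tray. After touchdown I pressed a little further, to about 7 N, then released and backed out.
- **Last checks:**
  - The full barrel's lid centre is at about (0.513, -0.003), roughly 5 mm from the tray centre I measured.
  - It looks upright inside the rim.
  - The empty barrel stands about 0.3 m from the tray centre.
  - The candlestick, pepper mill and sugar bowl look undisturbed.
  - The force on the gripper was back to near zero.

No check failed. The tray-centre estimates from the two cameras differed by about 8 mm in y, partly because one corner was hidden, but that is well inside the 65 mm allowed.

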